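# Start the bench dust extractor from its key panel

## Robot

A 7-joint arm with a two-finger parallel gripper is mounted at the origin on a cart in front of the work surface, level with it; the furniture and walls round the work are solid. World frame = base frame: x ahead of the robot, y to its left, z up, the work surface at z = 0. Lengths are in mm, angles in rad, forces in N, time in s.
With the tool pointing down it reaches from about 425 to 825 mm from the base axis. Payload 3.6 kg.
Tool frame: the origin (TCP) lies midway between the tips of the shut fingers; the grasp point (between the pads) lies 19 mm behind it (arm.tcp_to_grasp is the distance from the TCP to the grasp point, in mm); z points along the fingers, y is the direction in which the jaws open and shut (so a half turn about z gives the same grasp; the last joint's range is limited). The gripper opens to 85 mm and grips with 20 to 120 N. Pads are 22 mm wide; open, the fingers measure 114 mm over their backs; the gripper's body (76 mm by 85 mm) begins 54 mm behind the grasp point. The pads swing forward as they close: fully open they stand 13 mm farther back than shut.
Start: joints at [-1.19, 0.615, -0.013, 1.423, 0.008, 1.103, -0.04], TCP at [257.15, 596.937, 195.497] pointing down, gripper open.
Joint ranges: [-3.12, 3.12], [-0.3, 2.06], [-1.34, 1.32], [0.26, 2.42], [-1.36, 4.5], [0.01, 1.98], [-2.84, 2.84]. Speed limits (rad/s): [2.79, 2.79, 3.14, 3.14, 3.14, 3.14, 3.14].

## Interface

Orientations are given as a unit quaternion [x, y, z, w].
In Python, from rig import arm gives the robot as it stands.
- The arm moves only by the tool jog_arm, never from a script. Its argument "rows" is one flat list of numbers, 7 for each row, row after row: the finger opening in m, from 0 to 0.0854, then the shift along the tool's x, y, z in m, then the turn, a rotation vector about the tool's x, y, z in rad. A call has exactly 8 rows; each row shifts and turns the commanded pose from where the row before left it, along the tool's axes as they then stand; what a row does not reach is not made up. A row lasts 1/10 s, in which the tool goes at most 50 mm and 8.59 degrees, less where a joint would pass 70% of its speed; a pose out of reach is approached as far as the arm can. A call with a gripper value outside its range is refused whole. The fingers move at their own pace and stop on an object; the grip force is fixed at half the most. Time passes only in rows, so rows that do not move let the fingers close, or fill a call up. It gives the time, the measured TCP pose, the force and the opening at its end, in the units of the state.
- arm.sense(): the state, without advancing time (a new reading comes with each control period).
- arm.capture(name): name is "scene" or "top"; returns the picture (480x640x3 uint8, red, green, blue); there is no depth.
- arm.get_calibration(name): a dict with "mtx" (3x3 intrinsics, pixels), "R" (3x3) and "t" (3): a world point X has camera coordinates R X + t. Camera axes: x right, y down, z forward; pixel columns grow to the right and rows downward; lengths in mm; the calibration is good to about 2 mm. A picture is of the moment at which its call begins. get_calibration takes no time and is no camera call.
- arm.finish_job(): hands the job in, once; it reports no verdict.
The state is a dict: "time": time; "joints": joint angles; "joint_vel": joint speeds; "tau": joint torques, N m; "position": TCP position; "tool_rot": TCP orientation; "wrist_force": force on the tool from outside, world axes, zero at the start; "wrist_torque": the same for the moment, N m; "finger_gap": finger opening in mm.
Only numpy, scipy, OpenCV 4.12 (cv2) and the standard library are available. Lean on these libraries where they do the work, as an engineer would, in place of code of your own. Each camera call takes 0.05 s, during which the arm holds its last target.

## Task

Start the bench's dust extractor from the grey control box: press the square key to wake it, then the large round key to choose this bench, then the long bar key to start it. Press them one at a time, each fully down and let it spring all the way back up before the next, and leave the small round key unpressed. Mind the lamp head that hangs over the blue tray at the left.

Things in the scene. Friction and masses are not known exactly. Their poses are not given: they have to be found in the camera images.
- square_key_top (a point): Square flat-topped key, 30 x 30 mm; black, in a thin metal rim, one of 4 spring keys 60 mm apart in a row (any order) on a fixed grey box (130 x 260 mm, panel 36 mm above bench). Point: centre of key top, 54 mm above bench when up; z up, y along the row. Moves straight down 8 mm to a stop (pressed from 5 mm), starts at 1.6 N, fully down at 5 N, springs back
- large_round_key_top (a point): Large round flat-topped key, 34 mm across; black, in a thin metal rim, one of 4 spring keys 60 mm apart in a row (any order) on a fixed grey box (130 x 260 mm, panel 36 mm above bench). Point: centre of key top, 54 mm above bench when up; z up, y along the row. Moves straight down 8 mm to a stop (pressed from 5 mm), starts at 1.6 N, fully down at 5 N, springs back
- bar_key_top (a point): Long narrow bar key, 46 mm across the row, 18 mm along it; black, in a thin metal rim, one of 4 spring keys 60 mm apart in a row (any order) on a fixed grey box (130 x 260 mm, panel 36 mm above bench). Point: centre of key top, 54 mm above bench when up; z up, y along the row. Moves straight down 8 mm to a stop (pressed from 5 mm), starts at 1.6 N, fully down at 5 N, springs back
- small_round_key_top (a point): Small round key, 18 mm across, in the same row, of the same height, travel and spring as the other three; not to be pressed. This point: centre of its top. Keep clear of the lamp: its head, a black box over the blue tray at the left, fills x 0.46 to 0.53, y 0.33 to 0.69, z 0.20 to 0.29 m and never moves; its boom runs up and back from there. Pass in front of it (smaller x)

How it is judged (in metres and radians):
On the way, in this order (a step that is already met when the one before it is completed fails the run):
1. the square key is pressed down, alone (distance of square_key_top from where it was at the start of the episode above 0.005 m and distance of each of large_round_key_top, bar_key_top, small_round_key_top from where it was at the start of the episode below 0.002 m), for 0.05 s.
2. all keys are up again (distance of each of square_key_top, large_round_key_top, bar_key_top, small_round_key_top from where it was at the start of the episode below 0.002 m), for 0.1 s.
3. the large round key is pressed down, alone (distance of large_round_key_top from where it was at the start of the episode above 0.005 m and distance of each of square_key_top, bar_key_top, small_round_key_top from where it was at the start of the episode below 0.002 m), for 0.05 s.
4. all keys are up again (all of step 2), for 0.1 s.
5. the bar key is pressed down, alone (distance of bar_key_top from where it was at the start of the episode above 0.005 m and distance of each of square_key_top, large_round_key_top, small_round_key_top from where it was at the start of the episode below 0.002 m), for 0.05 s.
At the end, for the whole second after the job is handed in: After the square key, the large round key and the bar key have been pressed in that order, each at least 5 mm down with the others up and all up between presses, all four keys are up again (within 2 mm of their starting height) (all of step 4); the robot touches nothing.
It fails at once if the small round key is pressed (3 mm or more) (distance of small_round_key_top from where it was at the start of the episode above 0.003 m).
It fails at once if two keys are pressed at once (distance of each of square_key_top, large_round_key_top from where it was at the start of the episode above 0.003 m or distance of each of square_key_top, bar_key_top from where it was at the start of the episode above 0.003 m or distance of each of large_round_key_top, bar_key_top from where it was at the start of the episode above 0.003 m).
It also fails if it takes over 43 s, if anything falls off the work surface, if the arm or the gripper's body presses on something with over 40 N, if the wrist force passes 120 N, or if a joint passes its speed limit or range.

## Working session

There is one attempt and no reset: what is moved stays moved. The work goes in short steps, Python scripts to look and compute and a tool call to move; the robot and the scene stay as the last step left them, time stands still between calls to the robot, and variables do not carry over. Pictures are saved under pics/ and viewed, and the job is handed in when it is done.

Besides the shell and the picture viewer there is one more tool, called as name(argument=value, ...) on one line, values as JSON. jog_arm: Moves the arm, as the interface text tells. Its arguments: {"type":"object","properties":{"rows":{"type":"array"}},"required":["rows"]}

```bash
mkdir -p pics; python3 - <<'E'
from rig import arm
import cv2
s=arm.sense()
print(s)
for n in("scene","top"):
    im=arm.capture(n); cv2.imwrite(f"pics/{n}0.png",im[:,:,::-1])
    print(n,arm.get_calibration(n))
E
```

```text
{'time': 0.0, 'joints': array([-1.19049529,  0.61592021, -0.01266579,  1.42492894,  0.00811043,
        1.10336975, -0.04038283]), 'joint_vel': array([ 1.74058623e-05, -1.41499970e-03, -2.53290123e-04, -5.80551452e-04,
        1.92254357e-03,  4.20591146e-04, -7.46451285e-05]), 'tau': array([ 6.23337091e-04, -4.69218600e+01,  2.59306999e-01, -1.71030468e+01,
        9.92408604e-03,  9.77478776e-03, -8.39992225e-06]), 'position': array([256.81679115, 596.1755094 , 194.32750826]), 'tool_rot': array([ 2.01937573e-01,  9.79397548e-01, -1.26338083e-03, -2.51310066e-04]), 'wrist_force': array([-0.53408136, -0.2676238 ,  0.45569962]), 'wrist_torque': array([-0.02908928, -0.05081802,  0.01416521]), 'finger_gap': 85.30144207461584}
scene {'mtx': array([[591.08828815,   0.        , 324.96973796],
       [  0.        , 591.08828815, 238.24481111],
       [  0.        ,   0.        ,   1.        ]]), 'R': array([[-0.76272616, -0.64628762,  0.02368807],
       [-0.39572057,  0.43741841, -0.80750874],
       [ 0.5115213 , -0.6252819 , -0.58937976]]), 't': array([300.76131817, 349.01679524, 546.38493366])}
top {'mtx': array([[596.66643008,   0.        , 316.8072718 ],
       [  0.        , 596.66643008, 243.20197757],
       [  0.        ,   0.        ,   1.        ]]), 'R': array([[ 0.01406466, -0.99970537,  0.01978275],
       [-0.98767164, -0.0169748 , -0.15561679],
       [ 0.15590675, -0.01735017, -0.98761939]]), 't': array([-152.04400932,  538.71210283,  837.46866305])}
```

View pics/scene0.png

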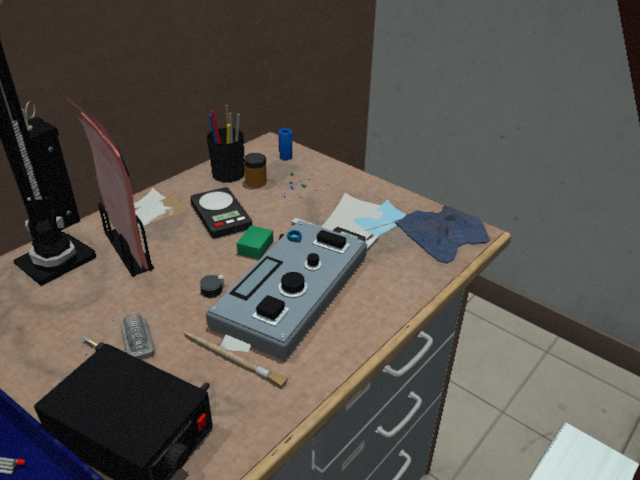

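View pics/top0.png

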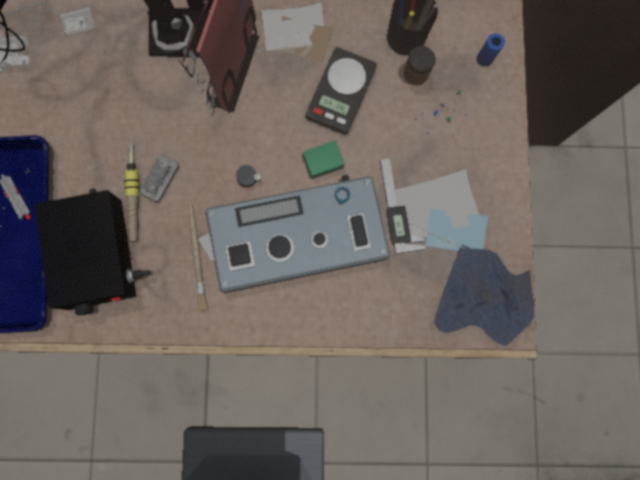

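The top view shows the grey box (208–388, 178–290). Its keys from left to right are square (240,255), large round (280,247), small round (320,240) and bar (360,231). There is a black instrument at (38–130, 190–305).

```bash
cat > h.py <<'E'
import numpy as np,cv2
from rig import arm
def ray(n,uv,z):
    c=arm.get_calibration(n); R,t=c["R"],c["t"]
    d=R.T@np.linalg.solve(c["mtx"],[uv[0],uv[1],1.]); o=-R.T@t
    return o+d*(z-o[2])/d[2]
def proj(n,X):
    c=arm.get_calibration(n); p=c["mtx"]@(c["R"]@np.array(X,float)+c["t"]); return p[:2]/p[2]
E
python3 - <<'E'
from h import *
for n,roi in (("top",(215,205,380,285)),("scene",(235,215,360,340))):
    im=cv2.imread(f"pics/{n}0.png"); g=im.max(2)
    m=(g<60).astype(np.uint8); k=np.zeros_like(m); x0,y0,x1,y1=roi; k[y0:y1,x0:x1]=m[y0:y1,x0:x1]
    N,l,st,ce=cv2.connectedComponentsWithStats(k)
    for i in range(1,N):
        if st[i,4]>40:
            cn=cv2.findContours((l==i).astype(np.uint8),0,2)[0][0]
            r=cv2.minAreaRect(cn)
            print(n,st[i],np.round(r[0],1),np.round(r[1],1),round(r[2]),"z54:",np.round(ray(n,r[0],54),1), 'cent',np.round(ray(n,ce[i],54),1))
# box corners
c=[ (208,209),(370,178),(388,258),(222,290)]
for p in c: print(np.round(ray("top",p,36),1))
for X in ([460,330,200],[460,330,290],[530,330,200],[460,690,200],[257,597,195]): print(X,proj("top",X),proj("scene",X))
for p in [(38,230),(115,190),(133,295),(50,305),(150,273)]: print(np.round(ray("top",p,60),0))
im=cv2.imread("pics/top0.png")[160:300,190:400]; cv2.imwrite("pics/c1.png",cv2.resize(im,None,fx=3.8,fy=3.8,interpolation=2))
E
```

```text
top [352 217  13  28 105] [358.7 230.6] [26.8  8.9] 77 z54: [ 559.2 -204.6   54. ] cent [ 563.2 -202.2   54. ]
top [271 237  15  15 109] [276.5 243.2] [ 9.8 17.6] 42 z54: [538.4 -84.7  54. ] cent [538.6 -84.6  54. ]
top [230 245  19  20 263] [238.9 254.5] [17.1 17.3] 79 z54: [520.8 -30.6  54. ] cent [521.3 -29.7  54. ]
scene [235 215  17  18 196] [243.  223.5] [17. 16.] 90 z54: [ 682.6 -134.8   54. ] cent [ 682.9 -133.4   54. ]
scene [334 227  26  12  63] [347.1 232.2] [26.2  4.1] 18 z54: [ 543.6 -228.3   54. ] cent [ 546.8 -229.    54. ]
scene [317 230  29  19 335] [330.9 239. ] [28.8 12. ] 18 z54: [ 551.1 -197.2   54. ] cent [ 550.7 -197.2   54. ]
scene [258 236  15  23  87] [264.9 246.9] [ 5.3 26. ] 36 z54: [ 612.4 -114.    54. ] cent [ 612.8 -117.3   54. ]
scene [308 253  11  14 123] [313.  259.5] [10. 13.] 0 z54: [ 537.7 -139.7   54. ] cent [ 537.9 -139.5   54. ]
scene [293 255  67  85 637] [328.3 298.8] [  7.4 106.8] 38 z54: [464.9 -88.4  54. ] cent [464.3 -85.   54. ]
scene [235 257  47  43 264] [256.8 276.8] [16.3 56.6] 45 z54: [571.  -56.2  54. ] cent [567.2 -53.7  54. ]
sce
[... 156 characters left out ...]
22 z54: [512.7 -23.5  54. ] cent [512.2 -23.4  54. ]
scene [235 329  26  11 124] [246.3 337. ] [26.2  8.3] 21 z54: [496.   35.5  54. ] cent [499.6  35.8  54. ]
[591.3  20.   36. ]
[ 643.9 -223.1   36. ]
[ 521.8 -250.    36. ]
[470.3  -5.6  36. ]
[460, 330, 200] [-81.72788178 283.48321981] [ -9.20428619 431.84124749]
[460, 330, 290] [-137.41498618  275.74286567] [-49.91880487 351.01311036]
[530, 330, 200] [-74.84103304 225.32411357] [-48.92493927 384.5946918 ]
[460, 690, 200] [-392.18796798  278.6316648 ] [-924.78293278 1019.96044681]
[257, 597, 195] [-338.94532079  459.37092387] [-536.84535753 1332.34294466]
[551. 259.  60.]
[612. 152.  60.]
[459. 117.  60.]
[444. 233.  60.]
[491.  95.  60.]
```

View pics/c1.png

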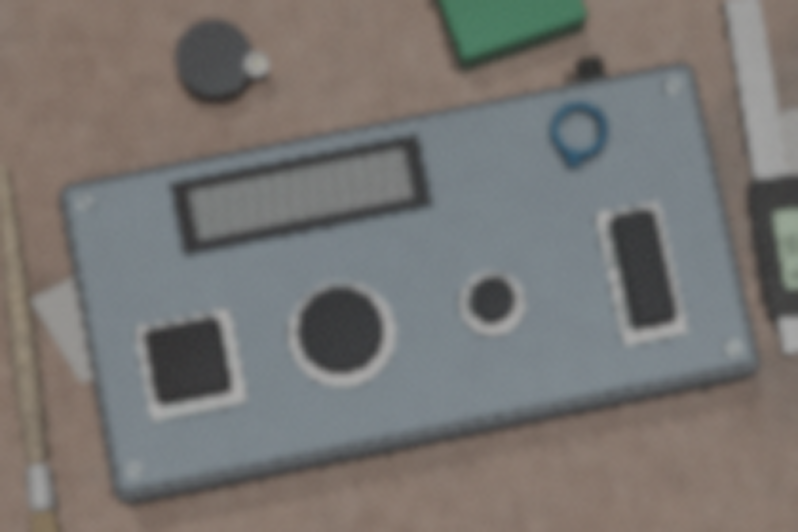

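The crop shows the keys clearly: square (188,360), large round (341,330), small round (492,298) and bar (643,268). I'll refine these with a better threshold and cross-check them in the scene view.

```bash
python3 - <<'E'
from h import *
im=cv2.imread("pics/top0.png").max(2); P=[]
for nm,(u,v) in dict(sq=(188,360),lr=(341,330),sm=(492,298),bar=(643,268)).items():
    u,v=u/3.8+190,v/3.8+160; r=18
    x0,y0=int(u)-r,int(v)-r
    k=(im[y0:y0+2*r,x0:x0+2*r]<85).astype(np.uint8)
    N,l,st,ce=cv2.connectedComponentsWithStats(k); i=1+st[1:,4].argmax()
    c=ce[i]+[x0,y0]; rr=cv2.minAreaRect(cv2.findContours((l==i).astype(np.uint8),0,2)[0][0])
    X=ray("top",c,54); P.append(X[:2]); print(nm,st[i,4],c.round(1),np.round(rr[1],1),X.round(1),"scene",proj("scene",X).round(1))
P=np.array(P); print(np.linalg.norm(np.diff(P,axis=0),axis=1), np.degrees(np.arctan2(*(P[3]-P[0]))))
d=(P[3]-P[0]);d/=np.linalg.norm(d); m=P.mean(0)
for k in(-1.5,-.5,.5,1.5): print((m+60*k*d).round(1))
c=arm.get_calibration("top"); print(-c["R"].T@c["t"])
E
```

```text
sq 357 [239.  254.6] [18.8 19. ] [520.7 -30.8  54. ] scene [269.4 301.7]
lr 351 [279.1 246.4] [21. 20.] [533.8 -88.6  54. ] scene [291.5 277.1]
sm 85 [319.  238.4] [ 9. 10.] [ 546.5 -146.6   54. ] scene [311.6 254.9]
bar 324 [358.6 230.4] [29.2 11.2] [ 559.4 -204.5   54. ] scene [329.7 234.8]
[59.32372496 59.31929773 59.31987413] 167.43927544529663
[520.5 -29.8]
[533.6 -88.3]
[ 546.6 -146.9]
[ 559.7 -205.5]
[ 403.64209763 -128.32446309  913.94078654]
```

The keys measure 59.3 mm apart against the 60 mm given, and their order is square, large round, small round, bar. They lie at about (520.5,-29.8), (533.6,-88.3), (546.6,-146.9) and (559.7,-205.5). I'll shut the fingers and pass in front of the lamp at constant height and orientation, via (290,470), (325,330), (388,200) and (450,90).

jog_arm(rows=[0, -0.02, -0.026, 0, 0, 0, 0, 0, -0.02, -0.026, 0, 0, 0, 0, 0, -0.02, -0.026, 0, 0, 0, 0, 0, -0.02, -0.026, 0, 0, 0, 0, 0, -0.022, -0.0287, 0, 0, 0, 0, 0, -0.022, -0.0287, 0, 0, 0, 0, 0, -0.022, -0.0287, 0, 0, 0, 0, 0, -0.022, -0.0287, 0, 0, 0, 0])

```text
time: 0.9
position: [324.9, 327.8, 195.2]
tool_rot: [0.202, 0.979, -0.0, -0.0]
wrist_force: [0.5, 0.6, 0.6]
finger_gap: -0.2
```

jog_arm(rows=[0, -0.0273, -0.0236, 0, 0, 0, 0, 0, -0.0273, -0.0236, 0, 0, 0, 0, 0, -0.0273, -0.0236, 0, 0, 0, 0, 0, -0.0273, -0.0236, 0, 0, 0, 0, 0, -0.025, -0.019, 0, 0, 0, 0, 0, -0.025, -0.019, 0, 0, 0, 0, 0, -0.025, -0.019, 0, 0, 0, 0, 0, -0.025, -0.019, 0, 0, 0, 0])

```text
time: 1.7
position: [449.7, 89.0, 195.3]
tool_rot: [0.202, 0.979, -0.0, -0.0]
wrist_force: [0.4, 0.1, -0.5]
finger_gap: -0.5
```

```bash
python3 - <<'E'
from rig import arm
import cv2
s=arm.sense();p=s['position'];print(p,s['joints'].round(2))
from scipy.spatial.transform import Rotation as R
print(R.from_quat(s['tool_rot']).inv().apply([520.5-p[0],-29.8-p[1],0]))
E
```

```text
[449.72169825  88.99557585 195.28427356] [-0.32  0.32  0.1   1.95 -0.04  0.87  0.97]
[-1.12009145e+02 -8.10919650e+01 -3.99046910e-02]
```

jog_arm(rows=[0, -0.028, -0.0203, 0, 0, 0, 0, 0, -0.028, -0.0203, 0, 0, 0, 0, 0, -0.028, -0.0203, 0, 0, 0, 0, 0, -0.028, -0.0203, 0, 0, 0, 0, 0, 0, 0, 0.03, 0, 0, 0, 0, 0, 0, 0.03, 0, 0, 0, 0, 0, 0, 0.03, 0, 0, 0, 0, 0, 0, 0.03, 0, 0, 0])

```text
time: 2.5
position: [520.0, -28.7, 74.2]
tool_rot: [0.202, 0.979, -0.0, -0.0]
wrist_force: [0.0, -0.2, 0.4]
finger_gap: -0.2
```

```bash
python3 - <<'E'
from h import *
s=arm.sense();print(s['time'],s['position'],s['wrist_force'],s['joints'].round(2))
for n in("scene","top"):
    im=arm.capture(n); cv2.imwrite(f"pics/{n}1.png",im[:,:,::-1]); print(proj(n,s['position']))
a=cv2.imread("pics/scene1.png")[150:400,150:450];b=cv2.imread("pics/top1.png")[130:330,180:420]
cv2.imwrite("pics/c2.png",np.hstack([cv2.resize(a,(400,333)),cv2.resize(b,(400,333))]))
E
```

```text
2.5 [520.04649219 -28.67368607  74.1948516 ] [ 0.0196715  -0.24245305  0.44640336] [-0.06  0.58  0.11  1.93 -0.1   0.63  1.27]
[268.15825992 291.42345564]
[235.96245242 253.09107497]
```

View pics/c2.png

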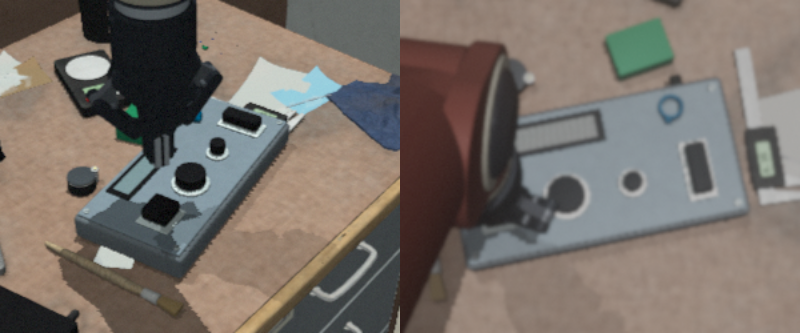

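```bash
python3 - <<'E'
import cv2,numpy as np
a=cv2.imread("pics/scene1.png")[200:340,200:380]; a=cv2.convertScaleAbs(a,alpha=1.6,beta=15)
cv2.imwrite("pics/c3.png",cv2.resize(a,None,fx=4.2,fy=4.2,interpolation=2))
E
```

```text
(no output)
```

View pics/c3.png

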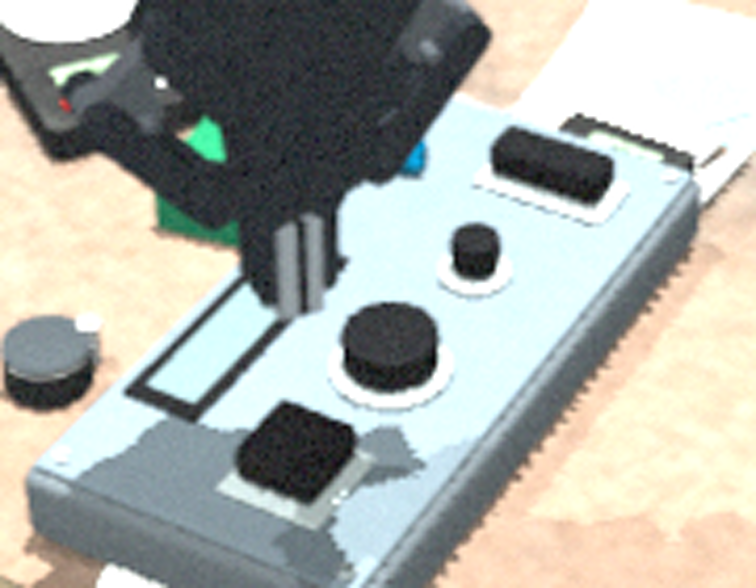

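The shut fingertip appears at (271,276), but the reported TCP projects to (268,291), so the two disagree. I'll look again with the arm at rest before going lower.

```bash
python3 - <<'E'
from h import *
s=arm.sense();print(s['time'],s['position'],s['joint_vel'].round(3))
im=arm.capture("scene")[:,:,::-1]; cv2.imwrite("pics/scene2.png",im)
p=arm.capture("top")[:,:,::-1]; cv2.imwrite("pics/top2.png",p)
d=cv2.absdiff(im,cv2.imread("pics/scene1.png")); print((d.max(2)>40).sum())
a=cv2.convertScaleAbs(im[200:340,200:380],alpha=1.6,beta=15)
cv2.imwrite("pics/c4.png",cv2.resize(a,None,fx=4.2,fy=4.2,interpolation=2))
b=cv2.convertScaleAbs(p[110:330,130:400],alpha=1.6,beta=15)
cv2.imwrite("pics/c5.png",cv2.resize(b,None,fx=2.7,fy=2.7,interpolation=2))
for z in (74,100,150,200,250): 
  for dy in(-50,0,50): print(z,dy,[proj(n,[520+.3955*dy,-28.7+.918*dy,z]).round() for n in("scene","top")])
E
```

```text
2.6 [516.58016485 -28.36474636  71.87302129] [-0.005 -0.065  0.011 -0.06   0.006  0.047 -0.004]
1833
74 -50 [array([302., 281.]), array([268., 268.])]
74 0 [array([268., 292.]), array([236., 253.])]
74 50 [array([232., 302.]), array([204., 239.])]
100 -50 [array([302., 266.]), array([267., 265.])]
100 0 [array([268., 277.]), array([234., 251.])]
100 50 [array([231., 287.]), array([201., 236.])]
150 -50 [array([302., 236.]), array([264., 261.])]
150 0 [array([266., 246.]), array([229., 245.])]
150 50 [array([228., 256.]), array([194., 229.])]
200 -50 [array([302., 203.]), array([262., 255.])]
200 0 [array([265., 213.]), array([224., 239.])]
200 50 [array([225., 222.]), array([187., 222.])]
250 -50 [array([303., 168.]), array([258., 249.])]
250 0 [array([263., 177.]), array([218., 231.])]
250 50 [array([222., 186.]), array([178., 213.])]
```

View pics/c4.png

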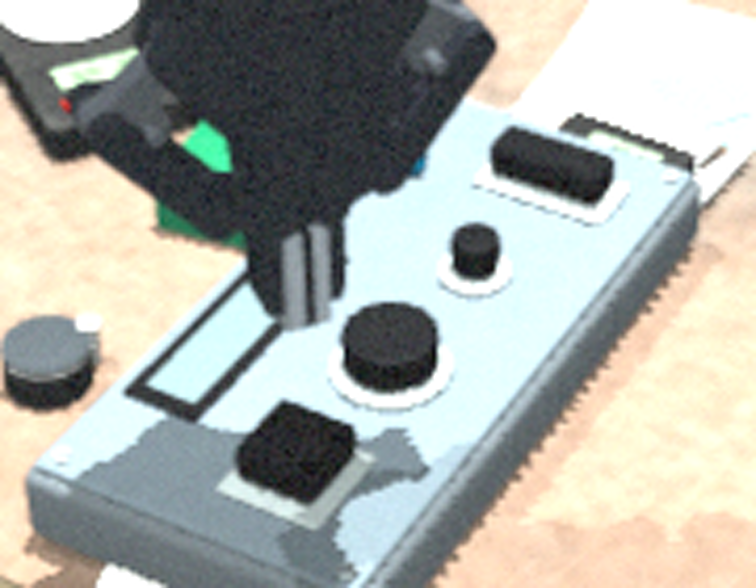

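View pics/c5.png

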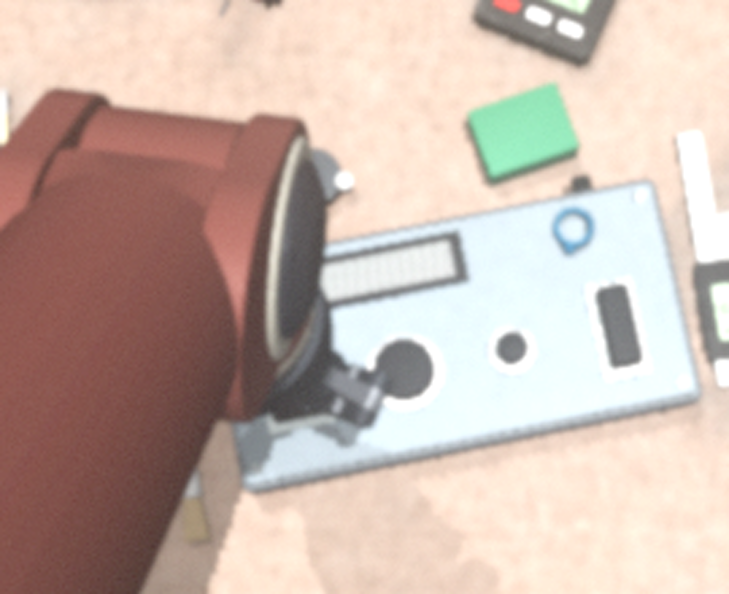

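The tip image sits about 16 px (roughly 26 mm) above where the reported pose puts it, while sideways it agrees. The top view rules out a lateral offset. I'll creep down, watching the force and the image.

jog_arm(rows=[0, 0, 0, 0.003, 0, 0, 0, 0, 0, 0, 0.003, 0, 0, 0, 0, 0, 0, 0.003, 0, 0, 0, 0, 0, 0, 0.003, 0, 0, 0, 0, 0, 0, 0.003, 0, 0, 0, 0, 0, 0, 0, 0, 0, 0, 0, 0, 0, 0, 0, 0, 0, 0, 0, 0, 0, 0, 0, 0])

```text
time: 3.5
position: [520.4, -28.6, 60.6]
tool_rot: [0.202, 0.979, -0.0, 0.0]
wrist_force: [0.3, -0.0, 0.2]
finger_gap: 0.2
```

```bash
cat > look.py <<'E'
import sys
from h import *
def look(k):
    s=arm.sense();print(s['time'],s['position'].round(1),s['wrist_force'].round(1),s['joint_vel'].round(3))
    im=arm.capture("scene")[:,:,::-1]; cv2.imwrite(f"pics/scene_{k}.png",im); print(proj("scene",s['position']).round(1))
    a=cv2.convertScaleAbs(im[200:340,200:380],alpha=1.6,beta=15)
    cv2.imwrite(f"pics/z_{k}.png",cv2.resize(a,None,fx=4.2,fy=4.2,interpolation=2))
look(sys.argv[1])
E
python3 look.py a
```

```text
3.5 [520.4 -28.6  60.6] [ 0.3 -0.   0.2] [-0.001 -0.001 -0.    -0.    -0.001  0.001  0.001]
[268.3 299. ]
```

View pics/z_a.png

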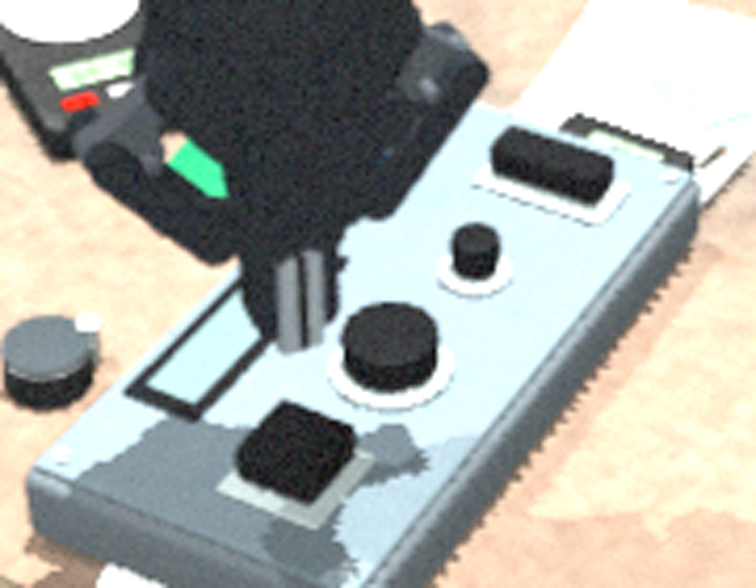

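```bash
python3 - <<'E'
import cv2,numpy as np
a=cv2.imread("pics/scene2.png")[180:290,210:330]; b=cv2.imread("pics/top2.png")[220:290,210:290]
f=lambda i,k:cv2.resize(cv2.convertScaleAbs(i,alpha=2.5,beta=20),None,fx=k,fy=k,interpolation=2)
A=f(a,3.3);B=f(b,5)
H=max(A.shape[0],B.shape[0]);C=np.zeros((H,A.shape[1]+B.shape[1],3),np.uint8);C[:A.shape[0],:A.shape[1]]=A;C[:B.shape[0],A.shape[1]:]=B
print(C.shape,A.shape);cv2.imwrite("pics/c6.png",C)
E
```

```text
(363, 796, 3) (363, 396, 3)
```

View pics/c6.png

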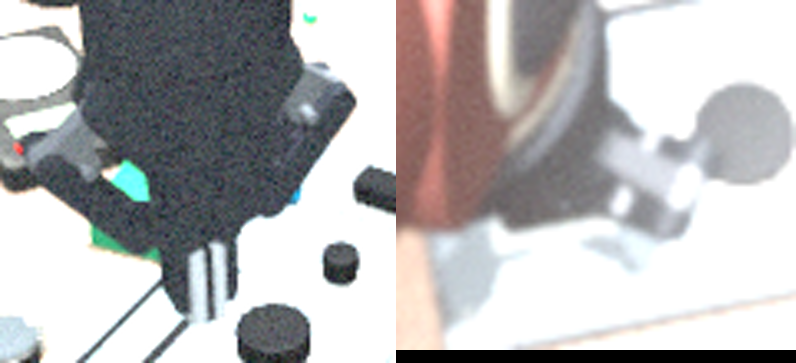

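```bash
python3 - <<'E'
from h import *
K={n:arm.get_calibration(n) for n in("scene","top")}
Pm={n:c["mtx"]@np.c_[c["R"],c["t"]] for n,c in K.items()}
for a,b in (((317.6,210.3),(273,254)),((303.3,213.3),(267.8,257.6)),((303.3,213.3),(255.2,260)),((308,205),(266,252))):
    X=cv2.triangulatePoints(Pm["scene"],Pm["top"],np.array(a,float).reshape(2,1),np.array(b,float).reshape(2,1))[:,0];X=X[:3]/X[3]
    print(X.round(1),[ (proj("scene",X)-a).round(1),(proj("top",X)-b).round(1)], "along tool y",(X[:2]-[516.6,-28.4])@[.3955,.918],"x",(X[:2]-[516.6,-28.4])@[-.918,.3955])
E
```

```text
[498.8 -91.3 184. ] [array([-5.5, -1.1]), array([3.1, 4.6])] along tool y -64.77233037148372 x -8.528923926369158
[501.5 -79.9 181.8] [array([1.3, 0.2]), array([-0.7, -1.1])] along tool y -53.2965300996819 x -6.493649705363928
[494.3 -67.2 192. ] [array([-1.3, -0.2]), array([0.7, 1.1])] along tool y -44.45891868360877 x 5.07814505731239
[502.3 -81.5 194.4] [array([-3. , -0.6]), array([1.8, 2.5])] along tool y -54.44830930192454 x -7.846783193409321
```

Triangulating the knuckle puts it on the tool axis to within about 8 mm, so the sideways position is right and only the tip height is uncertain. I'll probe down gently.

jog_arm(rows=[0, 0, 0, 0.001, 0, 0, 0, 0, 0, 0, 0.001, 0, 0, 0, 0, 0, 0, 0.001, 0, 0, 0, 0, 0, 0, 0.001, 0, 0, 0, 0, 0, 0, 0.001, 0, 0, 0, 0, 0, 0, 0.001, 0, 0, 0, 0, 0, 0, 0.001, 0, 0, 0, 0, 0, 0, 0, 0, 0, 0])

```text
time: 4.35
position: [520.2, -28.6, 53.4]
tool_rot: [0.202, 0.979, -0.0, -0.0]
wrist_force: [0.2, -0.7, 0.0]
finger_gap: -0.4
```

jog_arm(rows=[0, 0, 0, 0.0005, 0, 0, 0, 0, 0, 0, 0.0005, 0, 0, 0, 0, 0, 0, 0.0005, 0, 0, 0, 0, 0, 0, 0.0005, 0, 0, 0, 0, 0, 0, 0.0005, 0, 0, 0, 0, 0, 0, 0.0005, 0, 0, 0, 0, 0, 0, 0, 0, 0, 0, 0, 0, 0, 0, 0, 0, 0])

```text
time: 5.15
position: [520.3, -28.6, 50.5]
tool_rot: [0.202, 0.979, -0.0, -0.0]
wrist_force: [-0.2, 0.3, -0.1]
finger_gap: 0.1
```

```bash
python3 look.py b
```

```text
5.15 [520.3 -28.6  50.5] [-0.2  0.3 -0.1] [ 0.001  0.     0.    -0.001  0.     0.    -0.   ]
[268.6 304.6]
```

View pics/z_b.png

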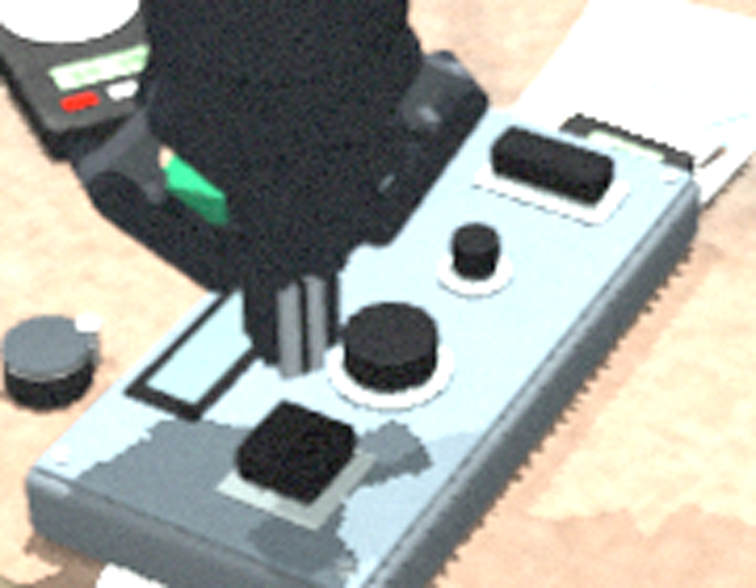

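There is no contact at a reported z of 50.5. The picture puts the tip at (271,289), about 30 mm above the key top at (271,304), so the shut tip sits above the reported TCP by that much. I'll go down 18 mm, then creep.

jog_arm(rows=[0, 0, -0.001, 0.003, 0, 0, 0, 0, 0, 0, 0.003, 0, 0, 0, 0, 0, 0, 0.003, 0, 0, 0, 0, 0, 0, 0.003, 0, 0, 0, 0, 0, 0, 0.003, 0, 0, 0, 0, 0, 0, 0.003, 0, 0, 0, 0, 0, 0, 0, 0, 0, 0, 0, 0, 0, 0, 0, 0, 0])

```text
time: 6.0
position: [519.9, -29.6, 32.4]
tool_rot: [0.202, 0.979, -0.0, -0.0]
wrist_force: [0.1, -0.3, -0.1]
finger_gap: -0.1
```

```bash
python3 look.py c
```

```text
6.0 [519.9 -29.6  32.4] [ 0.1 -0.3 -0.1] [-0.001 -0.006  0.003 -0.004 -0.001  0.001 -0.002]
[269.7 314.1]
```

View pics/z_c.png

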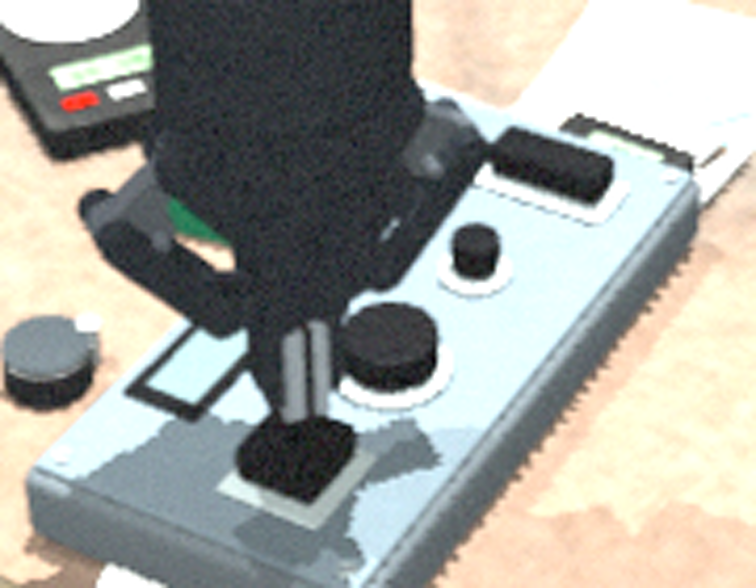

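The tip is now in front of the key's back edge, at (272,299.5). About 12–15 mm remains.

jog_arm(rows=[0, 0, 0, 0.001, 0, 0, 0, 0, 0, 0, 0.001, 0, 0, 0, 0, 0, 0, 0.001, 0, 0, 0, 0, 0, 0, 0.001, 0, 0, 0, 0, 0, 0, 0.001, 0, 0, 0, 0, 0, 0, 0.001, 0, 0, 0, 0, 0, 0, 0.001, 0, 0, 0, 0, 0, 0, 0, 0, 0, 0])

```text
time: 6.85
position: [519.8, -29.5, 25.3]
tool_rot: [0.202, 0.979, -0.0, -0.0]
wrist_force: [0.7, 0.0, -0.8]
finger_gap: -0.3
```

```bash
python3 look.py d
```

```text
6.85 [519.8 -29.5  25.3] [ 0.7  0.  -0.8] [ 0.001 -0.003  0.001 -0.001 -0.002  0.001  0.003]
[269.9 317.9]
```

View pics/z_d.png

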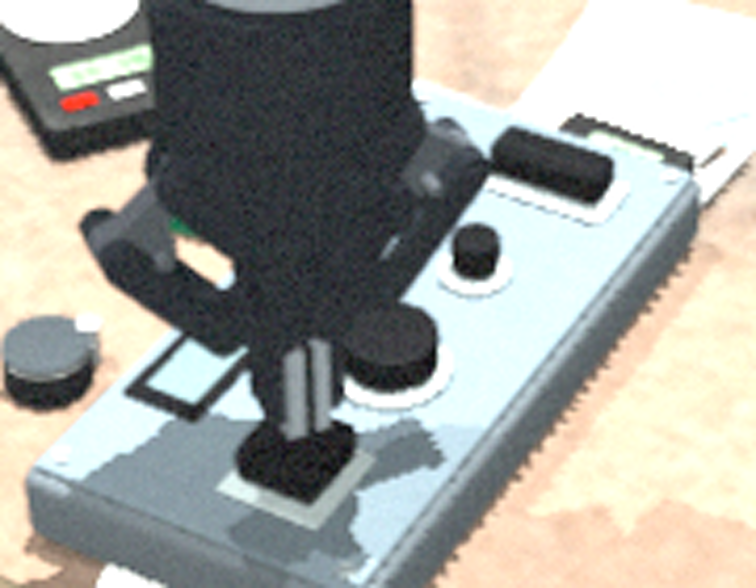

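jog_arm(rows=[0, 0, 0, 0.001, 0, 0, 0, 0, 0, 0, 0.001, 0, 0, 0, 0, 0, 0, 0.001, 0, 0, 0, 0, 0, 0, 0.0005, 0, 0, 0, 0, 0, 0, 0.0005, 0, 0, 0, 0, 0, 0, 0, 0, 0, 0, 0, 0, 0, 0, 0, 0, 0, 0, 0, 0, 0, 0, 0, 0])

```text
time: 7.7
position: [520.0, -29.6, 21.6]
tool_rot: [0.202, 0.979, -0.0, 0.0]
wrist_force: [-0.1, -0.6, 0.2]
finger_gap: -0.1
```

jog_arm(rows=[0, 0, 0, 0.0005, 0, 0, 0, 0, 0, 0, 0.0005, 0, 0, 0, 0, 0, 0, 0.0005, 0, 0, 0, 0, 0, 0, 0.0005, 0, 0, 0, 0, 0, 0, 0.0005, 0, 0, 0, 0, 0, 0, 0.0005, 0, 0, 0, 0, 0, 0, 0, 0, 0, 0, 0, 0, 0, 0, 0, 0, 0])

```text
time: 8.5
position: [519.9, -29.5, 18.5]
tool_rot: [0.202, 0.979, -0.0, -0.0]
wrist_force: [-0.7, 0.8, 0.1]
finger_gap: 0.1
```

```bash
python3 look.py e
```

```text
8.5 [519.9 -29.5  18.5] [-0.7  0.8  0.1] [-0.003 -0.     0.    -0.    -0.001  0.001 -0.   ]
[270.  321.5]
```

View pics/z_e.png

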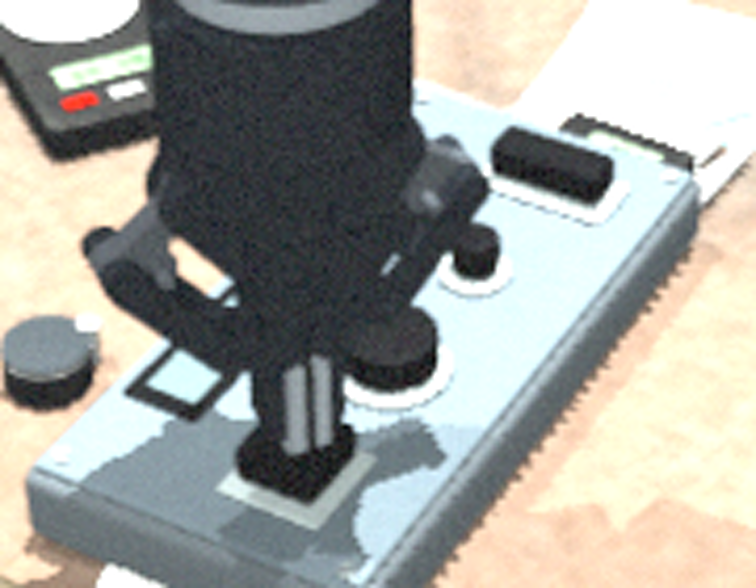

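jog_arm(rows=[0, 0, 0, 0.0005, 0, 0, 0, 0, 0, 0, 0.0005, 0, 0, 0, 0, 0, 0, 0.0005, 0, 0, 0, 0, 0, 0, 0.0005, 0, 0, 0, 0, 0, 0, 0.0005, 0, 0, 0, 0, 0, 0, 0.0005, 0, 0, 0, 0, 0, 0, 0, 0, 0, 0, 0, 0, 0, 0, 0, 0, 0])

```text
time: 9.35
position: [520.0, -29.6, 15.6]
tool_rot: [0.202, 0.979, -0.0, 0.0]
wrist_force: [-0.3, -0.7, 2.3]
finger_gap: -0.0
```

Contact: 2.3 N at a reported z of 15.6, which puts the key top at a reported z of about 17. Now I'll press 6 mm further.

jog_arm(rows=[0, 0, 0, 0.001, 0, 0, 0, 0, 0, 0, 0.001, 0, 0, 0, 0, 0, 0, 0.001, 0, 0, 0, 0, 0, 0, 0.001, 0, 0, 0, 0, 0, 0, 0.001, 0, 0, 0, 0, 0, 0, 0.0005, 0, 0, 0, 0, 0, 0, 0, 0, 0, 0, 0, 0, 0, 0, 0, 0, 0])

```text
time: 10.15
position: [520.0, -29.5, 10.3]
tool_rot: [0.202, 0.979, 0.0, 0.0]
wrist_force: [-1.4, -0.3, 6.3]
finger_gap: -0.0
```

```bash
python3 look.py f
```

```text
10.15 [520.  -29.5  10.3] [-1.4 -0.3  6.3] [-0.     0.002  0.001  0.001 -0.    -0.001 -0.   ]
[270.1 325.7]
```

View pics/z_f.png

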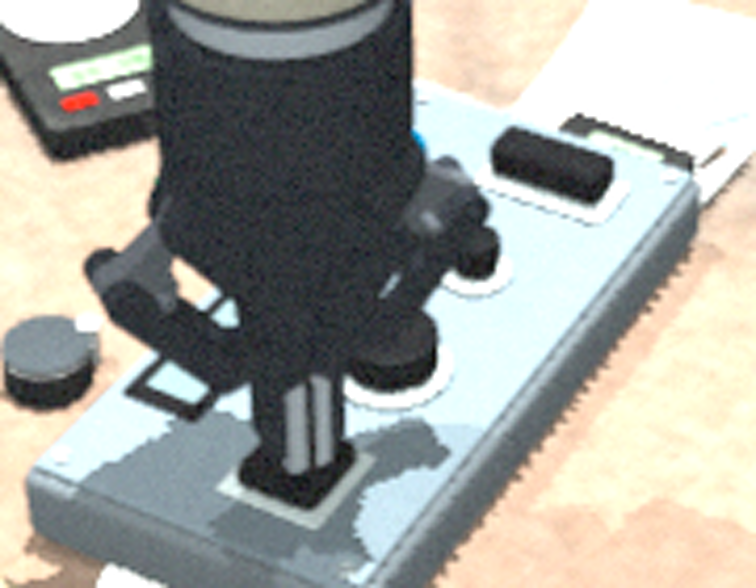

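The square key is fully down at 6.3 N and visibly sunk, with its neighbours up. I'll lift 30 mm and go across to the large round key.

jog_arm(rows=[0, 0, 0, -0.005, 0, 0, 0, 0, 0, 0, -0.01, 0, 0, 0, 0, 0, 0, -0.015, 0, 0, 0, 0, -0.0119, -0.0162, 0, 0, 0, 0, 0, -0.0119, -0.0162, 0, 0, 0, 0, 0, -0.0119, -0.0162, 0, 0, 0, 0, 0, 0, 0, 0, 0, 0, 0, 0, 0, 0, 0, 0, 0, 0])

```text
time: 11.0
position: [533.0, -87.9, 40.0]
tool_rot: [0.202, 0.979, 0.0, -0.0]
wrist_force: [0.7, -0.2, -0.1]
finger_gap: 0.6
```

```bash
python3 look.py g
```

```text
11.0 [533.  -87.9  40. ] [ 0.7 -0.2 -0.1] [-0.022 -0.002 -0.025  0.01  -0.004 -0.001 -0.   ]
[291.6 285.1]
```

View pics/z_g.png

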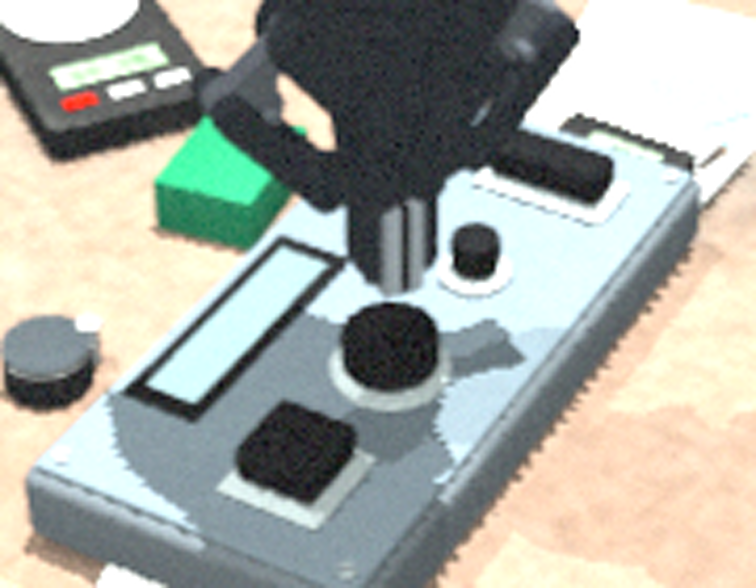

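The square key is up again and the tip is over the large round key. I'll press with the same 30 mm stroke.

jog_arm(rows=[0, 0, 0, 0.006, 0, 0, 0, 0, 0, 0, 0.006, 0, 0, 0, 0, 0, 0, 0.005, 0, 0, 0, 0, 0, 0, 0.004, 0, 0, 0, 0, 0, 0, 0.003, 0, 0, 0, 0, 0, 0, 0.003, 0, 0, 0, 0, 0, 0, 0.003, 0, 0, 0, 0, 0, 0, 0, 0, 0, 0])

```text
time: 11.85
position: [533.1, -87.8, 10.4]
tool_rot: [0.202, 0.979, 0.0, -0.0]
wrist_force: [-1.6, 1.6, 4.7]
finger_gap: 0.1
```

```bash
python3 look.py h
```

```text
11.85 [533.1 -87.8  10.4] [-1.6  1.6  4.7] [-0.002  0.003 -0.001  0.003  0.002 -0.008 -0.   ]
[291.7 300.4]
```

View pics/z_h.png

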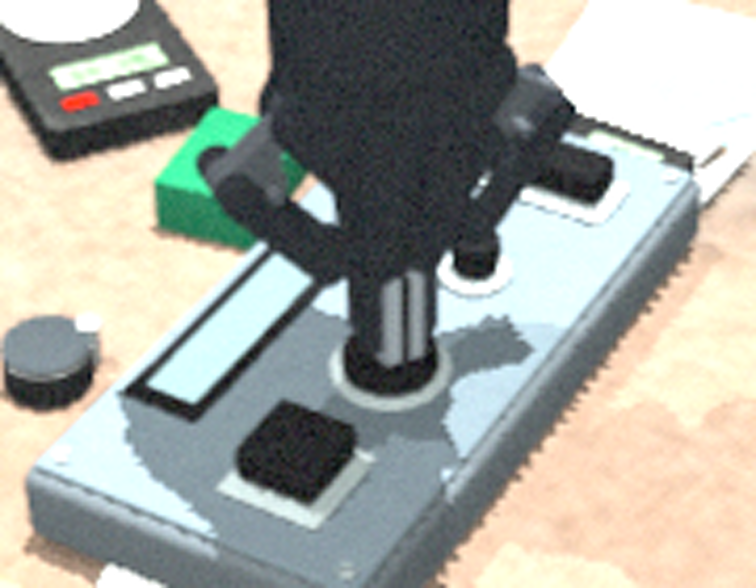

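4.7 N, and the key is visibly sunk by about 7 mm. I'll press 1 mm more to the stop, then lift well clear.

jog_arm(rows=[0, 0, 0, 0.001, 0, 0, 0, 0, 0, 0, 0, 0, 0, 0, 0, 0, 0, -0.006, 0, 0, 0, 0, 0, 0, -0.015, 0, 0, 0, 0, 0, 0, -0.02, 0, 0, 0, 0, 0, 0, 0, 0, 0, 0, 0, 0, 0, 0, 0, 0, 0, 0, 0, 0, 0, 0, 0, 0])

```text
time: 12.7
position: [532.9, -88.4, 49.1]
tool_rot: [0.202, 0.979, -0.0, -0.001]
wrist_force: [0.3, 0.3, 0.2]
finger_gap: 0.0
```

jog_arm(rows=[0, -0.0142, -0.0195, 0, 0, 0, 0, 0, -0.0142, -0.0195, 0, 0, 0, 0, 0, -0.0142, -0.0195, 0, 0, 0, 0, 0, -0.0142, -0.0195, 0, 0, 0, 0, 0, -0.0142, -0.0195, 0, 0, 0, 0, 0, 0, 0, 0, 0, 0, 0, 0, 0, 0, 0, 0, 0, 0, 0, 0, 0, 0, 0, 0, 0])

```text
time: 13.5
position: [559.7, -204.0, 49.2]
tool_rot: [0.201, 0.98, 0.001, -0.001]
wrist_force: [-0.1, 0.7, -0.1]
finger_gap: -0.1
```

```bash
python3 look.py i
```

```text
13.5 [ 559.7 -204.    49.2] [-0.1  0.7 -0.1] [-0.01  -0.008 -0.003 -0.     0.001 -0.001  0.002]
[329.3 237.3]
```

View pics/z_i.png

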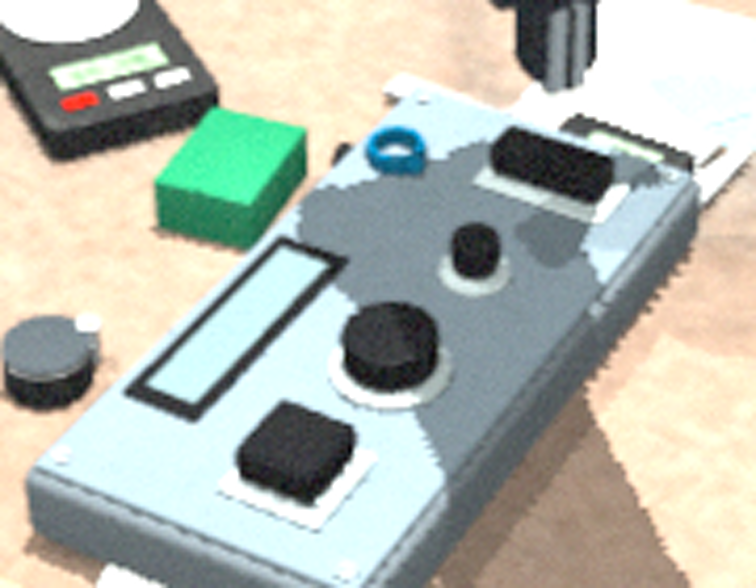

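The large round key is up again and the tip is over the bar key. Pressing it now.

jog_arm(rows=[0, 0, -0.001, 0.007, 0, 0, 0, 0, 0, 0, 0.007, 0, 0, 0, 0, 0, 0, 0.007, 0, 0, 0, 0, 0, 0, 0.006, 0, 0, 0, 0, 0, 0, 0.004, 0, 0, 0, 0, 0, 0, 0.004, 0, 0, 0, 0, 0, 0, 0.003, 0, 0, 0, 0, 0, 0, 0.001, 0, 0, 0])

```text
time: 14.35
position: [559.3, -206.6, 11.0]
tool_rot: [0.202, 0.979, 0.0, -0.001]
wrist_force: [-2.2, 1.2, 4.0]
finger_gap: 0.2
```

```bash
python3 look.py j
```

```text
14.35 [ 559.3 -206.6   11. ] [-2.2  1.2  4. ] [ 0.     0.007 -0.001  0.003 -0.001 -0.014  0.001]
[329.9 255.8]
```

View pics/z_j.png

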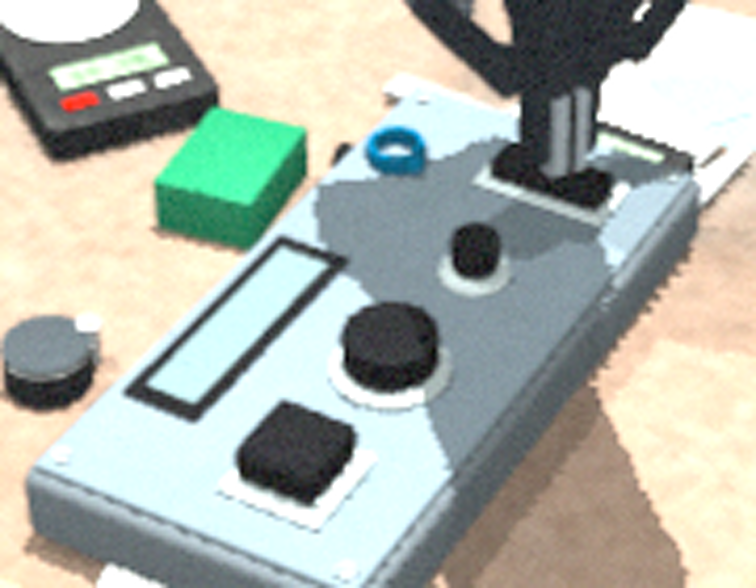

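The bar is down and the others are up (4.0 N, about 6 mm). I'll press 2 mm further to the stop and hold it, then check.

jog_arm(rows=[0, 0, 0, 0.001, 0, 0, 0, 0, 0, 0, 0.001, 0, 0, 0, 0, 0, 0, 0, 0, 0, 0, 0, 0, 0, 0, 0, 0, 0, 0, 0, 0, 0, 0, 0, 0, 0, 0, 0, 0, 0, 0, 0, 0, 0, 0, 0, 0, 0, 0, 0, 0, 0, 0, 0, 0, 0])

```text
time: 15.2
position: [559.3, -206.6, 10.3]
tool_rot: [0.202, 0.979, 0.0, -0.0]
wrist_force: [-4.1, 2.2, 10.0]
finger_gap: 0.4
```

jog_arm(rows=[0, 0, 0, -0.006, 0, 0, 0, 0, 0, 0, -0.014, 0, 0, 0, 0, 0, 0, -0.02, 0, 0, 0, 0, 0, 0, -0.02, 0, 0, 0, 0, 0, 0, -0.02, 0, 0, 0, 0, 0, 0, -0.02, 0, 0, 0, 0, 0, 0, 0, 0, 0, 0, 0, 0, 0, 0, 0, 0, 0])

```text
time: 16.0
position: [560.2, -207.2, 109.5]
tool_rot: [0.202, 0.979, -0.0, 0.001]
wrist_force: [-0.2, -0.1, -0.1]
finger_gap: -0.2
```

```bash
python3 look.py k; python3 - <<'E'
import cv2,numpy as np
a=cv2.imread("pics/scene0.png")[215:330,240:370];b=cv2.imread("pics/scene_k.png")[215:330,240:370]
cv2.imwrite("pics/cmp.png",cv2.resize(cv2.convertScaleAbs(np.hstack([a,b]),alpha=1.6),None,fx=3,fy=3,interpolation=2))
E
```

```text
16.0 [ 560.2 -207.2  109.5] [-0.2 -0.1 -0.1] [-0.001  0.026 -0.004  0.026 -0.001  0.002  0.001]
[331.5 204.2]
```

View pics/cmp.png

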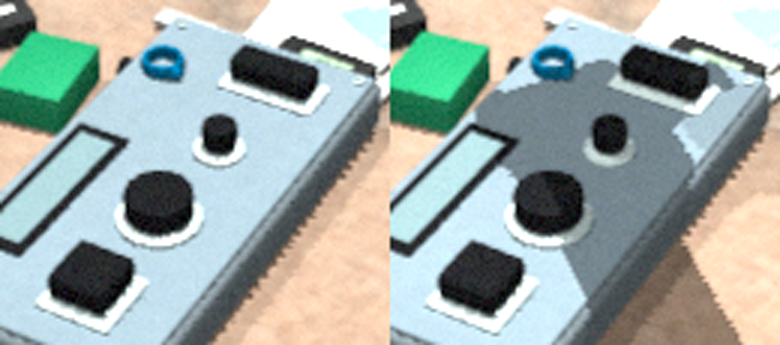

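Side by side, all four keys stand as high as at the start. The arm is clear and the wrist force is about zero. I'll let it settle one call, then hand in.

jog_arm(rows=[0, 0, 0, 0, 0, 0, 0, 0, 0, 0, 0, 0, 0, 0, 0, 0, 0, 0, 0, 0, 0, 0, 0, 0, 0, 0, 0, 0, 0, 0, 0, 0, 0, 0, 0, 0, 0, 0, 0, 0, 0, 0, 0, 0, 0, 0, 0, 0, 0, 0, 0, 0, 0, 0, 0, 0])

```text
time: 16.85
position: [559.7, -206.8, 109.0]
tool_rot: [0.202, 0.979, -0.0, -0.0]
wrist_force: [0.2, 0.2, -0.2]
finger_gap: 0.2
```

```bash
python3 -c "
from rig import arm
s=arm.sense();print(s['time'],s['position'].round(1),s['wrist_force'].round(1));print(arm.finish_job())"
```

```text
16.85 [ 559.7 -206.8  109. ] [ 0.2  0.2 -0.2]
the job is handed in; nothing more can be done
None
```

I passed in front of the lamp with the fingers shut and pressed the square, large round and bar keys in that order. Each press reached about 5–10 N, and the pictures showed that key sunk and, where visible, the others up. After each lift a picture showed the key back up. I handed the job in at 16.85 s of the 43 s. The hand-in gives no verdict.

**Last checks:** all four keys stand as they did in the starting picture. The small round key showed no movement. The arm is clear, with the tip about 90 mm above the keys and the wrist force at about 0.2 N.

**What disagreed:** the reported tool height did not match the real fingertip. With the fingers shut, the tips were about 35 mm above the reported TCP: contact came at a reported z of about 17, not 54. The scene camera showed it first. I probed slowly down to contact over the square key and used that contact height for the other two.

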